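Put the kitchen battery packs on charge

TASK

Put the battery packs lying on the worktop on charge. First switch the dock off at its rocker switch; then set every pack down fully home in a pocket of its own, right way up, and swing the locking lever shut across it as far as it goes; an empty pocket's lever is shut too. When all are locked in, switch the dock on again.

Things in the scene. Friction and masses are not known exactly. Their poses are not given: they have to be found in the camera images.
- dock: white charging dock fixed to the worktop, a plate 110 (its x) x 310 (its y) x 20 mm high; origin under its centre, its +x side is the far side, its +y end the left one. Along its y axis lie three pockets (y = +100, +20, -60 mm) and a rocker switch (y = -120 mm). A pocket is a rectangular hole 40 mm (dock x) x 54 mm (dock y), 12 mm deep, with a 2 mm chamfer round its mouth.
- bay_0 (a point): centre of the floor of pocket 0 (dock y = +100 mm), 8 mm above the worktop; axes parallel to the dock's. A seated pack rises 32 mm above the plate. The pocket's lever turns about an upright steel post on the plate, 40 mm from this point along dock +y.
- bay_1 (a point): centre of the floor of pocket 1 (dock y = +20 mm), 8 mm above the worktop; axes parallel to the dock's. A seated pack rises 32 mm above the plate. The pocket's lever turns about an upright steel post on the plate, 40 mm from this point along dock +y.
- bay_2 (a point): centre of the floor of pocket 2 (dock y = -60 mm), 8 mm above the worktop; axes parallel to the dock's. A seated pack rises 32 mm above the plate. The pocket's lever turns about an upright steel post on the plate, 40 mm from this point along dock +y.
- lever_0 (a joint): locking lever of pocket 0, turns level about its post and stays where left (friction 0.7 N at the knob). 0 = shut, at its stop: arm along dock -y, across the pocket. Opens clockwise seen from above to 1.65 (1.57: arm along dock -x, towards the robot); below 1.3 it is in a pack's way. Arm 12 mm wide, 55 to 61 mm above the worktop, 3 mm over a seated pack; an unseated pack blocks it.
- knob_0 (a point): middle of the upright round black knob of lever_0, 44 mm from the lever's pivot axis; the knob is 14 mm in diameter and stands from 61 mm up to 86 mm above the worktop; this point is 76 mm above it.
- lever_1 (a joint): locking lever of pocket 1, turns level about its post and stays where left (friction 0.7 N at the knob). 0 = shut, at its stop: arm along dock -y, across the pocket. Opens clockwise seen from above to 1.65 (1.57: arm along dock -x, towards the robot); below 1.3 it is in a pack's way. Arm 12 mm wide, 55 to 61 mm above the worktop, 3 mm over a seated pack; an unseated pack blocks it.
- knob_1 (a point): middle of the upright round black knob of lever_1, 44 mm from the lever's pivot axis; the knob is 14 mm in diameter and stands from 61 mm up to 86 mm above the worktop; this point is 76 mm above it.
- lever_2 (a joint): locking lever of pocket 2, turns level about its post and stays where left (friction 0.7 N at the knob). 0 = shut, at its stop: arm along dock -y, across the pocket. Opens clockwise seen from above to 1.65 (1.57: arm along dock -x, towards the robot); below 1.3 it is in a pack's way. Arm 12 mm wide, 55 to 61 mm above the worktop, 3 mm over a seated pack; an unseated pack blocks it.
- knob_2 (a point): middle of the upright round black knob of lever_2, 44 mm from the lever's pivot axis; the knob is 14 mm in diameter and stands from 61 mm up to 86 mm above the worktop; this point is 76 mm above it.
- rocker (a joint): mains rocker switch of the dock, a paddle 64 mm long (dock x) and 28 mm wide on a level axle along dock y. +0.28 = on (far end down, near end raised), -0.28 = off (near end down, far end raised); a spring holds it at either end and snaps it over once pushed past level (0). About 3 N at 28 mm from the axle moves it.
- rocker_pivot (a point): the rocker's axle, 36 mm above the worktop, axes parallel to the dock's. The paddle's flat top lies 6 mm above the axle when level; its ends are 32 mm along dock -x and +x and stand about 15 mm above the level of the axle when raised. A 12 mm high housing (82 x 42 mm, top 32 mm above the worktop) surrounds it.
- pack_a_mid (a point): centre (22 mm above its underside) of a grey battery pack, a block 36 mm (its x) x 50 mm (its y) x 44 mm high, 0.18 kg, three black ribs on top; all packs are alike and fit any pocket, either way round, with their 36 mm along dock x and 2 mm play on each side. Two or three packs are there.
- pack_b_mid (a point): centre (22 mm above its underside) of a grey battery pack, a block 36 mm (its x) x 50 mm (its y) x 44 mm high, 0.18 kg, three black ribs on top; all packs are alike and fit any pocket, either way round, with their 36 mm along dock x and 2 mm play on each side. Two or three packs are there.
- pack_c_mid (a point): centre (22 mm above its underside) of a grey battery pack, a block 36 mm (its x) x 50 mm (its y) x 44 mm high, 0.18 kg, three black ribs on top; all packs are alike and fit any pocket, either way round, with their 36 mm along dock x and 2 mm play on each side. Two or three packs are there.
Mind the look-alikes: they are no part of the job. What is shaped like the part that bears pack_c_mid but brown is not meant.

How it is judged:
By the outcome, as a careful person would: the job done as asked, in the order asked, and still so for the second after the job is handed in, with the robot touching nothing.
Of pack_a, pack_b, pack_c only 2 to 3 are there at a start; the rules pass over those that are not, and their reading is None.
At some moment in a run one of pack_a, pack_b, pack_c may be knocked a few centimetres aside while the robot is not near it.
Once in a run the grip may slacken for a moment while it holds something.
It also fails if it takes over 210 s, if anything falls off the work surface, if the arm or the gripper's body presses on something with over 40 N, if the wrist force passes 120 N, or if a joint passes its speed limit or range.

ROBOT

A 6-joint arm with a two-finger parallel gripper is mounted at the origin on a cart in front of the work surface, level with it; the furniture and walls round the work are solid. World frame = base frame: x ahead of the robot, y to its left, z up, the work surface at z = 0. Lengths are in mm, angles in rad, forces in N, time in s.
With the tool pointing down it reaches from about 375 to 900 mm from the base axis. Payload 3.1 kg.
Tool frame: the origin (TCP) lies midway between the tips of the shut fingers; the grasp point (between the pads) lies grip_depth behind it (grip_depth is the distance from the TCP to the grasp point, in mm); z points along the fingers, y is the line along which they close (so a half turn about z gives the same grasp; the last joint's range is limited). The gripper opens to 85 mm and grips with 20 to 120 N. Pads are 22 mm wide; open, the fingers measure 114 mm over their backs; the gripper's body (76 mm by 85 mm) begins 54 mm behind the grasp point. The pads swing forward as they close: fully open they stand 13 mm farther back than shut.
Start: joints at [0.948, 0.527, 1.433, -0, 1.181, -0.178], TCP at [268.881, 564.18, 231.31] pointing down, gripper open.
Joint ranges: [-3.08, 3.08], [-0.75, 2.2], [0.22, 2.44], [-1.43, 4.57], [0, 2.65], [-2.85, 2.85]. Speed limits (rad/s): [2.79, 2.79, 3.14, 3.14, 3.14, 3.14].

INTERFACE

Orientations are given as a unit quaternion [w, x, y, z].
In Python, from station import get_state, camera, sign_off, regions_of, grip_depth gives the robot as it stands.
- The arm moves only by the tool jog_arm, never from a script. Its argument "deltas" is a list that holds one entry, the list of rows, each a list of 7 numbers: the shift along the tool's x, y, z in mm, then the turn, a rotation vector about the tool's x, y, z in rad, then the finger opening in mm, from 0 to 85.4. In form: [[[tx, ty, tz, ax, ay, az, fingers], ...]]. A call has 1 to 8 rows; each row shifts and turns the commanded pose from where the row before left it, along the tool's axes as they then stand; what a row does not reach is not made up. A row lasts 1/8 s, in which the tool goes at most 62.5 mm and 10.7 degrees, less where a joint would pass 70% of its speed; a pose out of reach is approached as far as the arm can. A call is refused whole if a number of a shift passes 62.5 or a number of a turn 0.188, either way. A call with a gripper value outside its range is refused whole. The fingers move at their own pace and stop on an object; "newtons" is the grip in N (left out, the last holds). Time passes only in rows, so rows that do not move let the fingers close. It gives the time, the measured TCP pose, the force, the opening and the grip force at its end, in the units of the state.
- get_state(): the state, without advancing time (a new reading comes with each control period).
- camera(name): name is "scene" or "top" or "wrist"; returns a dict with "image" (384x512x3 uint8, red, green, blue), "fx", "fy", "cx", "cy" (pixels), "R" (3x3) and "t" (3): a world point X has camera coordinates R X + t. Camera axes: x right, y down, z forward; pixel columns grow to the right and rows downward; lengths in mm; the calibration is good to about 2 mm. A picture is of the moment at which its call begins. There is no depth.
- sign_off(): hands the job in; it is judged then, once.
Trained networks look in the newest picture that a camera, given by its name, has taken for a name from the list of things; names that differ only in an ending like _2 or _b are one class to them, and where a whole thing is asked for, a point or a joint stands for the part that bears it (a point fixed in the world has none). Each returns a list of dicts, best first, with "conf" (0 to 1); they miss things now and then, are a little off and sometimes report something else, mostly with a low value. They report only what shows in the picture. A call takes as long as a camera call. They do not tell look-alikes from the thing itself.
- regions_of(target, camera): "region" (384x512 bool, what is visible of it) and "bbox" ([centre column, centre row, width, height] in pixels, round what is visible of it).
The state is a dict: "t": time; "joint_pos": joint angles; "joint_vel": joint speeds; "joint_efforts": joint torques, N m; "ee_pos": TCP position; "tcp_rot": TCP orientation; "contact_force": force on the tool from outside, world axes, zero at the start; "moment": the same for the moment, N m; "gripper_width": finger opening in mm; "finger_force": force on a finger pad.
Only numpy, scipy, OpenCV 4.12 (cv2) and the standard library are available. Lean on these libraries where they do the work, as an engineer would, in place of code of your own. Each camera call takes 0.05 s, during which the arm holds its last target. There are 200 camera calls.

## Working session

There is one attempt and no reset: what is moved stays moved. The work goes in short steps, Python scripts to look and compute and a tool call to move; the robot and the scene stay as the last step left them, time stands still between calls to the robot, and variables do not carry over. Pictures are saved under pics/ and viewed, at most 14 in all, crops included, and the job is handed in when it is done.

Besides the shell and the picture viewer there is one more tool, called after "Call:" as name([rows], argument=value, ...), one row to a line, values as JSON. jog_arm: Moves the arm, as the interface text tells. Its arguments: {"type":"object","properties":{"deltas":{"type":"array"},"newtons":{"type":"number"}},"required":["deltas"]}

```bash
ls; mkdir -p pics; python3 - <<'E'
from station import *
import cv2,numpy as np
print(grip_depth if not callable(grip_depth) else grip_depth())
s=get_state();print(s)
for n in ("scene","top"):
    c=camera(n);cv2.imwrite(f"pics/{n}0.png",c["image"][:,:,::-1])
    print(n,c["fx"],c["fy"],c["cx"],c["cy"],np.round(c["R"],3).tolist(),np.round(c["t"],1).tolist())
    for t in ("dock","knob_0","lever_0","rocker","pack_a_mid"):
        for r in regions_of(t,n): print(n,t,round(r["conf"],2),np.round(r["bbox"]))
E
```

```text
pics
18.700000000000003
{'t': 0.0, 'joint_pos': array([ 9.47518573e-01,  5.28462281e-01,  1.43394213e+00, -1.60269144e-05,
        1.18139736e+00, -1.78503079e-01]), 'joint_vel': array([ 5.60699563e-05,  3.02371219e-04,  6.03773563e-05,  5.87176039e-04,
       -1.47113532e-04, -9.51903761e-04]), 'joint_efforts': array([ 9.78269927e-04, -4.42343903e+01, -1.78025883e+01, -1.75150003e-04,
        8.41709058e-03,  1.80407693e-05]), 'ee_pos': array([268.4507151 , 563.59358162, 230.32334637]), 'tcp_rot': array([-4.24219100e-04,  2.20555686e-01,  9.75373759e-01, -1.01987576e-03]), 'contact_force': array([-0.73519599,  0.00276242,  0.72187692]), 'moment': array([-0.01041152, -0.01767633,  0.03123925]), 'finger_force': 0.0, 'gripper_width': 85.52985964480125}
scene 469.9766650188408 469.9766650188408 253.59761018104132 193.31343066647202 [[-0.066, 0.998, 0.015], [0.78, 0.061, -0.623], [-0.622, -0.029, -0.782]] [27.6, -354.4, 1518.3]
scene dock 0.69 [268. 242. 135.  60.]
scene knob_0 0.67 [324. 231.  17.  31.]
scene knob_0 0.67 [295. 228.  10.  38.]
scene knob_0 0.62 [256. 230.  16.  28.]
scene lever_0 0.73 [323. 230.  14.  36.]
scene lever_0 0.64 [294. 228.   7.  31.]
scene lever_0 0.61 [255. 233.  17.  29.]
scene rocker 0.63 [217. 242.  16.  25.]
scene rocker 0.28 [324. 232.  18.  33.]
top 439.84871097496557 439.84871097496557 257.42533252939063 191.4274481078293 [[-0.027, -1.0, 0.001], [-0.989, 0.027, -0.148], [0.148, -0.005, -0.989]] [14.4, 495.5, 1134.6]
top dock 0.87 [240. 149. 114.  54.]
top dock 0.51 [283. 143.  14.  22.]
top knob_0 0.66 [252. 151.  13.  17.]
top knob_0 0.42 [187. 156.  12.  16.]
top knob_0 0.4 [216. 153.   6.  23.]
top lever_0 0.73 [258. 210.  16.  18.]
top lever_0 0.55 [250. 148.  19.  20.]
top lever_0 0.47 [190. 155.  18.  16.]
top rocker 0.6 [284. 141.  15.  24.]
top rocker 0.58 [240. 148. 117.  49.]
```

```bash
python3 - <<'E'
import cv2
a=cv2.imread("pics/top0.png");cv2.imwrite("pics/top0b.png",cv2.resize(a[80:290,110:390],None,fx=2.85,fy=2.85,interpolation=cv2.INTER_CUBIC))
a=cv2.imread("pics/scene0.png");cv2.imwrite("pics/scene0b.png",cv2.resize(a[130:350,110:400],None,fx=2.7,fy=2.7,interpolation=cv2.INTER_CUBIC))
E
```

```text
(no output)
```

View pics/top0b.png

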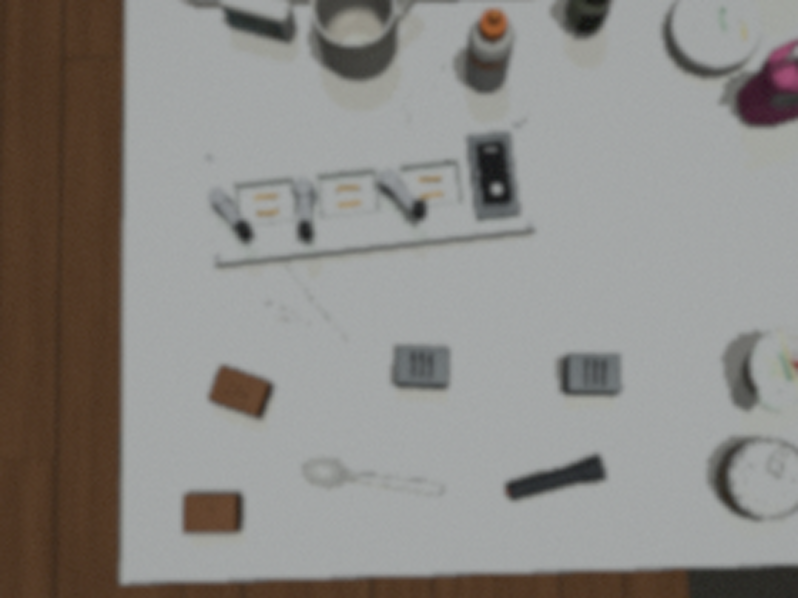

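View pics/scene0b.png

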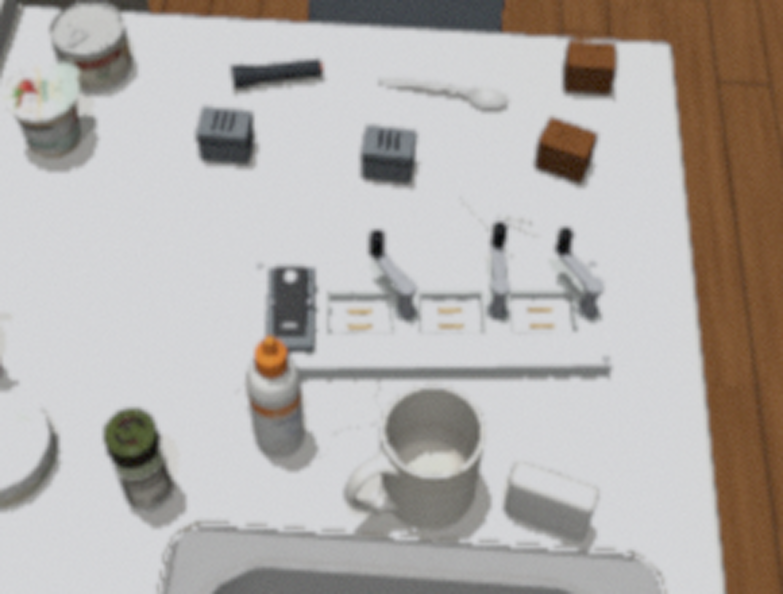

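Top view: two grey packs at crop (421,367) and (592,373), two brown look-alikes left; dock with levers 0 and 2 part-open, lever 1 almost fully open; the rocker's shown at (492,172). Next I fit the dock pose and pack positions.

```bash
cat > h.py <<'E'
import cv2,numpy as np
from station import *
def ray(c,u,v,z):
    R=np.array(c["R"]);t=np.array(c["t"]);o=-R.T@t
    d=R.T@np.array([(u-c["cx"])/c["fx"],(v-c["cy"])/c["fy"],1.])
    return o+d*(z-o[2])/d[2]
def proj(c,X):
    p=np.array(X,float)@np.array(c["R"]).T+np.array(c["t"])
    return np.stack([c["fx"]*p[...,0]/p[...,2]+c["cx"],c["fy"]*p[...,1]/p[...,2]+c["cy"]],-1)
def fit2(loc,w):
    loc=np.array(loc,float);w=np.array(w,float);a=loc.mean(0);b=w.mean(0)
    l=loc-a;m=w-b
    th=np.arctan2((l[:,0]*m[:,1]-l[:,1]*m[:,0]).sum(),(l*m).sum())
    R=np.array([[np.cos(th),-np.sin(th)],[np.sin(th),np.cos(th)]])
    o=b-R@a
    return o,th,(loc@R.T+o-w)
E
python3 - <<'E'
from h import *
c=camera("top")
P=[(236,187),(293,181),(319,175),(376,172),(321,215),(378,211),(402,168),(457,162),(460,202)]
L=[(20,127),(20,73),(20,47),(20,-7),(-20,47),(-20,-7),(20,-33),(20,-87),(-20,-87)]
f=lambda p,z:ray(c,110+p[0]/2.85,80+p[1]/2.85,z)[:2]
o,th,r=fit2(L,[f(p,20) for p in P]);print("dock",o,th,np.round(r,1).tolist())
R=np.array([[np.cos(th),-np.sin(th)],[np.sin(th),np.cos(th)]])
for i,k in enumerate([(243,232),(306,231),(418,210)]):
    w=f(k,80);l=R.T@(w-o);print("knob",i,w,l,l-[0,[140,60,-20][i]],)
for p in [(421,364),(592,371)]: print("pack",f(p,44))
print("near edge",R.T@(f((218,258),20)-o),R.T@(f((533,228),20)-o))
print("rocker",R.T@(f((492,172),40)-o))
for n in("top","scene"):
  c=camera(n)
  for t in("pack_a_mid",):
    for q in regions_of(t,n): print(n,q["conf"],q["bbox"],ray(c,*q["bbox"][:2],30))
w=camera("wrist");print(w["R"],w["t"],w["fx"]); s=get_state();print(np.array(w["R"]).T@-np.array(w["t"]))
E
```

```text
dock [622.01562144  46.56370609] 0.0821438723951041 [[1.5, -0.0], [1.4, 1.1], [-1.7, 0.3], [1.2, 1.5], [-2.0, -1.7], [-0.1, -0.7], [0.0, 0.8], [-0.1, 0.2], [-0.3, -1.4]]
knob 0 [572.17734484 160.12001033] [-40.3527585  117.26270903] [-40.3527585  -22.73729097]
knob 1 [571.57532011 102.88723984] [-45.64878931  60.27231941] [-45.64878931   0.27231941]
knob 2 [588.39854457   0.60513048] [-37.27469425 -43.04527498] [-37.27469425 -23.04527498]
pack [451.27970903   1.51898677]
pack [ 440.54082052 -156.07464086]
near edge [-48.96828289 150.30121356] [ -52.59589921 -152.2249521 ]
rocker [   1.27350162 -117.85372287]
top 0.7 [317.5, 211.7, 22.2, 13.2] [ 437.91758361 -157.28671365   30.        ]
scene 0.24 [325.0, 231.6, 12.8, 29.9] [581.80177663 182.1135633   30.        ]
scene 0.23 [195.0, 179.6, 17.0, 18.8] [ 444.3683259  -151.47114557   30.        ]
[[ 0.43128693  0.90221427 -0.00099732]
 [ 0.85280424 -0.40730607  0.32684352]
 [ 0.29447667 -0.14181386 -0.94507794]] [-624.71397362  -42.52227501  381.49198249] 335.01648858168136
[193.35365691 600.40713146 373.81474727]
```

Call:
jog_arm([
  [[0,0,0,0,0,0.174,85],[0,0,0,0,0,0.174,85],[0,0,0,0,0,0.174,85],[0,0,0,0,0,0.174,85],[0,0,0,0,0,0.174,85],[0,0,0,0,0,0.174,85],[-55,23,0,0,0,0,0],[-55,23,0,0,0,0,0]],
])

```text
t: 1.9
ee_pos: [324.1, 457.6, 231.3]
tcp_rot: [0.0, 0.677, 0.736, 0.0]
contact_force: [1.0, -0.3, 0.2]
gripper_width: 50.9
finger_force: 0.0
```

Call:
jog_arm([
  [[-55,24,0,0,0,0,0],[-55,24,0,0,0,0,0],[-55,24,0,0,0,0,0],[-55,24,0,0,0,0,0],[-55,24,0,0,0,0,0],[-55,24,0,0,0,0,0],[0,0,0,0,0,0,0]],
])

```text
t: 2.78
ee_pos: [497.1, 137.6, 231.6]
tcp_rot: [0.001, 0.68, 0.733, 0.001]
contact_force: [-0.2, 0.9, -0.2]
gripper_width: 0.1
finger_force: 0.0
```

```bash
python3 - <<'E'
from h import *
c=camera("wrist");cv2.imwrite("pics/w1.png",c["image"][:,:,::-1])
np.savez("w1.npz",**{k:c[k] for k in("R","t","fx","fy","cx","cy")})
E
```

```text
(no output)
```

View pics/w1.png

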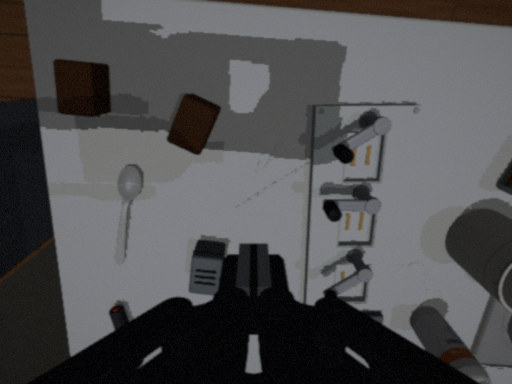

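Wrist view: dock's left-end corners at (313,106) and (416,104), pocket corners at (382,180), (374,244), (338,244), (366,299), all three levers with knobs near (342,152), (331,210), (330,290).

```bash
python3 - <<'E'
from h import *
c=np.load("w1.npz")
P=[(313,106),(416,104),(382,180),(344,180),(374,244),(338,244),(366,299)]
L=[(-55,155),(55,155),(21,72),(-21,72),(21,-8),(-21,-8),(21,-88)]
o,th,r=fit2(L,[ray(c,*p,20)[:2] for p in P]);print(o,th,np.round(r,1).tolist())
R=np.array([[np.cos(th),-np.sin(th)],[np.sin(th),np.cos(th)]])
for i,k in enumerate([(342,152),(331,210)]): print(R.T@(ray(c,*k,86)[:2]-o)-[0,[140,60,-20][i]])
print("nearend",R@[-26,-120]+o,"farend",R@[26,-120]+o)
# pack: black ribs/top in this view
print(ray(c,207,272,44))
E
```

```text
[625.90549107  49.52276507] 0.1041611245907613 [[-0.2, 1.6], [3.9, 3.2], [-2.8, 0.3], [-2.6, -1.0], [-0.9, -0.2], [-0.1, -1.5], [2.6, -2.3]]
[-39.90698274 -20.58798911]
[-46.98628011   4.83694138]
nearend [612.52315282 -72.53014568] farend [664.24131973 -67.12355609]
[455.04102799   6.90868958  44.        ]
```

Call:
jog_arm([
  [[-55,23.7,0,0,0,0,0],[-55,23.7,0,0,0,0,0],[-55,23.7,0,0,0,0,0],[-54,23.7,0,0,0,0,0],[0,0,60,0,0,0,0],[0,0,60,0,0,0,0],[0,0,30,0,0,0,0],[0,0,0,0,0,0,0]],
], newtons=40)

```text
t: 3.82
ee_pos: [604.3, -66.8, 78.7]
tcp_rot: [-0.003, 0.677, 0.736, -0.001]
contact_force: [0.2, -0.4, 0.8]
gripper_width: -0.0
finger_force: 0.0
```

```bash
python3 - <<'E'
from h import *
c=camera("wrist");cv2.imwrite("pics/w2.png",c["image"][:,:,::-1])
np.savez("w2.npz",**{k:c[k] for k in("R","t","fx","fy","cx","cy")});print(get_state()["ee_pos"])
E
```

```text
[606.08099639 -67.47192805  80.72785405]
```

View pics/w2.png

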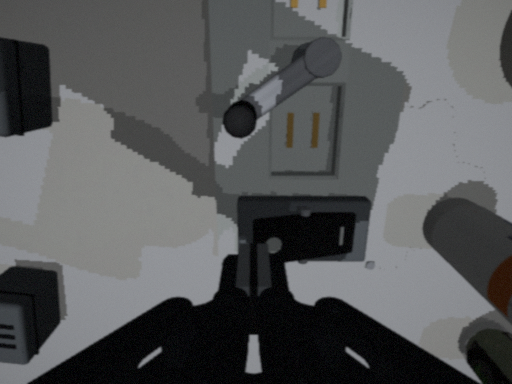

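Wrist view: closed fingers hover at (255,260) over the near (left) part of the rocker paddle; pocket 2 corners (270,174), (338,176), (344,85), pocket 1's lower corners (272,38), (349,38).

```bash
python3 - <<'E'
from h import *
c=np.load("w2.npz")
P=[(270,174),(338,176),(344,85),(272,38),(349,38)]
L=[(-21,-88),(21,-88),(21,-32),(-21,-8),(21,-8)]
o,th,r=fit2(L,[ray(c,*p,20)[:2] for p in P]);print(o,th,np.round(r,1).tolist())
R=np.array([[np.cos(th),-np.sin(th)],[np.sin(th),np.cos(th)]])
print("pivot",R@[0,-120]+o,"nearend",R@[-26,-120]+o,"bay2",R@[0,-60]+o)
print("knob2",R.T@(ray(c,239,118,86)[:2]-o)-[0,-20], "disc at",R.T@(ray(c,275,245,45)[:2]-o))
E
```

```text
[626.44698129  47.84346564] 0.08062994895950369 [[0.0, -1.8], [-0.6, -0.7], [0.4, 1.2], [0.2, 0.7], [-0.0, 0.6]]
pivot [636.11209476 -71.76667432] nearend [610.19656444 -73.86078224] bay2 [631.27953803 -11.96160434]
knob2 [-36.67827664 -24.30939416] disc at [ -18.28156375 -122.47768834]
```

Call:
jog_arm([
  [[-6,3,10,0,0,0,0],[0,0,15,0,0,0,0],[0,0,6,0,0,0,0],[0,0,6,0,0,0,0],[0,0,5,0,0,0,0],[0,0,3,0,0,0,0],[0,0,0,0,0,0,0]],
])

```text
t: 4.75
ee_pos: [610.4, -75.0, 36.7]
tcp_rot: [0.0, 0.678, 0.735, 0.0]
contact_force: [-1.8, 0.5, 4.0]
gripper_width: 0.3
finger_force: 2.0
```

Call:
jog_arm([
  [[0,0,-30,0,0,0,0],[0,0,-40,0,0,0,0],[0,0,-30,0,0,0,0],[0,0,0,0,0,0,0]],
])

```text
t: 5.25
ee_pos: [612.6, -75.6, 138.9]
tcp_rot: [0.003, 0.678, 0.736, 0.002]
contact_force: [0.5, 0.7, -0.5]
gripper_width: -0.0
finger_force: 0.0
```

```bash
python3 - <<'E'
from h import *
c=camera("wrist");cv2.imwrite("pics/w3.png",c["image"][150:384,150:430,::-1].repeat(2,0).repeat(2,1))
np.savez("w3.npz",**{k:c[k] for k in("R","t","fx","fy","cx","cy")});print(get_state()["ee_pos"])
E
```

```text
[611.10392568 -75.18463555 137.12347312]
```

View pics/w3.png

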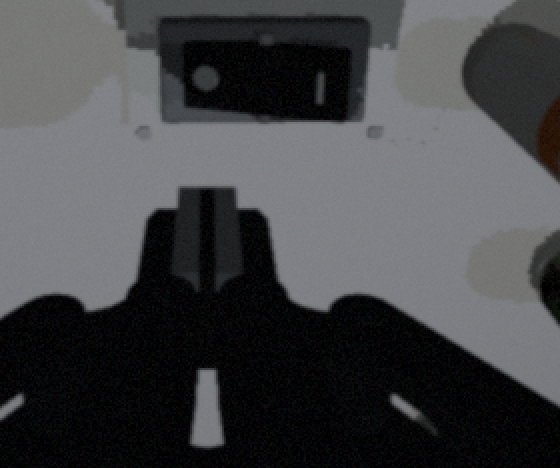

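Rocker paddle now has its far (right) end raised: off. Now open lever 2 by gripping its knob.

Call:
jog_arm([
  [[39,-6,0,0,0,0,45],[38,-6,0,0,0,0,45],[0,0,30,0,0,0,45],[0,0,30,0,0,0,45],[0,0,11,0,0,0,45],[0,0,0,0,0,0,0],[0,0,0,0,0,0,0],[0,0,0,0,0,0,0]],
], newtons=20)

```text
t: 6.3
ee_pos: [592.7, 0.7, 65.6]
tcp_rot: [0.001, 0.678, 0.735, 0.001]
contact_force: [1.5, 1.2, -5.7]
gripper_width: 13.3
finger_force: 20.2
```

Call:
jog_arm([
  [[8.4,-4.3,0,0,0,0,0],[8.4,-2.4,0,0,0,0,0],[7.9,-0.6,0,0,0,0,0],[0,0,0,0,0,0,0],[0,0,0,0,0,0,45],[0,0,0,0,0,0,45],[0,0,-35,0,0,0,45],[0,0,-35,0,0,0,45]],
])

```text
t: 7.3
ee_pos: [581.3, 24.9, 135.7]
tcp_rot: [-0.001, 0.678, 0.735, -0.001]
contact_force: [0.3, 0.3, -0.0]
gripper_width: 45.2
finger_force: 0.0
```

Call:
jog_arm([
  [[46,2.5,0,0,0,0,45],[46,2.5,0,0,0,0,45],[45.6,2,0,0,0,0,45],[0,0,0,0,0,0,45]],
])

```text
t: 7.8
ee_pos: [576.9, 165.4, 135.4]
tcp_rot: [-0.001, 0.676, 0.737, -0.0]
contact_force: [0.0, -1.1, 0.2]
gripper_width: 45.2
finger_force: 0.0
```

```bash
python3 - <<'E'
from h import *
c=camera("wrist");cv2.imwrite("pics/w4.png",c["image"][:,:,::-1])
np.savez("w4.npz",**{k:c[k] for k in("R","t","fx","fy","cx","cy")});print(get_state()["ee_pos"])
th=.081;o=np.array([626.4,47.8]);R=np.array([[np.cos(th),-np.sin(th)],[np.sin(th),np.cos(th)]])
print(R.T@(get_state()["ee_pos"][:2]-o))
for i,k in enumerate([140,60,-20]): print(proj(c,[*(R@[0,k]+o),61]))
E
```

```text
[577.19788068 163.76773398 135.31508713]
[-39.65768184 119.56852487]
[311.84000077 178.21613809]
[305.29285606 279.89906248]
[299.97419938 362.50248578]
```

View pics/w4.png

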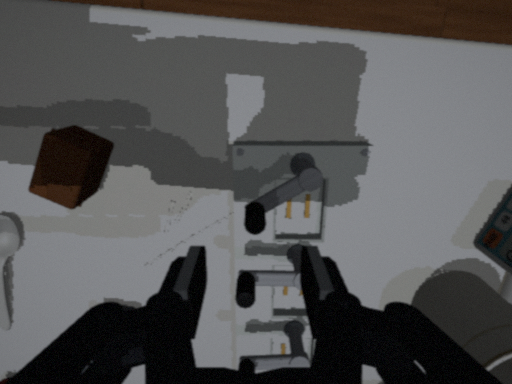

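Wrist view: knob 0 at (256,214), its post at (312,180) as predicted; levers 1 and 2 point to the near side (open).

```bash
python3 - <<'E'
from h import *
c=np.load("w4.npz")
th=.081;o=np.array([626.4,47.8]);R=np.array([[np.cos(th),-np.sin(th)],[np.sin(th),np.cos(th)]])
print(R.T@(ray(c,256,208,86)[:2]-o),R.T@(ray(c,246,279,86)[:2]-o))
E
```

```text
[-37.81588813 128.19288149] [-44.11234919  77.23073593]
```

```bash
python3 - <<'E'
from h import *
c=np.load("w4.npz")
th=.081;o=np.array([626.4,47.8]);R=np.array([[np.cos(th),-np.sin(th)],[np.sin(th),np.cos(th)]])
print(R.T@(ray(c,256,225,86)[:2]-o),R.T@(ray(c,246,299,86)[:2]-o))
E
```

```text
[-37.7329694  116.70313263] [-44.1526125   61.36811212]
```

Call:
jog_arm([
  [[0,1,35,0,0,0,45],[0,0,34,0,0,0,45],[0,0,0,0,0,0,0],[0,0,0,0,0,0,0],[0,0,0,0,0,0,0]],
], newtons=20)

```text
t: 8.48
ee_pos: [578.2, 161.5, 66.6]
tcp_rot: [-0.0, 0.678, 0.735, -0.001]
contact_force: [-2.0, -4.8, -4.8]
gripper_width: 12.9
finger_force: 20.6
```

Call:
jog_arm([
  [[-8.4,6.4,0,0,0,0,0],[-5.6,6.8,0,0,0,0,0],[-4.2,7.7,0,0,0,0,0],[-2.6,8.4,0,0,0,0,0],[-0.9,8.7,0,0,0,0,0],[0,2.5,0,0,0,0,0],[0,1,0,0,0,0,0],[0,0,0,0,0,0,0]],
])

```text
t: 9.48
ee_pos: [617.7, 141.3, 66.4]
tcp_rot: [-0.002, 0.677, 0.736, -0.006]
contact_force: [-9.0, -8.3, 2.1]
gripper_width: 12.7
finger_force: 21.5
```

Call:
jog_arm([
  [[0,0,0,0,0,0,45],[0,0,0,0,0,0,45],[0,0,-50,0,0,0,45],[0,0,-50,0,0,0,85],[-47,-43,0,0,0,0,85],[-47,-43,0,0,0,0,85],[-47,-43,0,0,0,0,85],[-47,-43,0,0,0,0,85]],
])

```text
t: 10.48
ee_pos: [470.1, -54.9, 167.5]
tcp_rot: [0.002, 0.677, 0.736, 0.001]
contact_force: [1.5, -1.2, -0.0]
gripper_width: 85.0
finger_force: 0.0
```

Call:
jog_arm([
  [[0,0,0,0,0,0,85]],
])

```text
t: 10.6
ee_pos: [468.2, -56.0, 167.2]
tcp_rot: [0.001, 0.68, 0.734, 0.0]
contact_force: [0.3, -0.1, -0.4]
gripper_width: 85.4
finger_force: 0.0
```

```bash
python3 - <<'E'
from h import *
c=camera("wrist");cv2.imwrite("pics/w5.png",c["image"][:,:,::-1])
np.savez("w5.npz",**{k:c[k] for k in("R","t","fx","fy","cx","cy")});print(get_state()["ee_pos"])
for t in("pack_a_mid",):
    for q in regions_of(t,"wrist"): print(q["conf"],q["bbox"],ray(c,*q["bbox"][:2],30), cv2.minAreaRect(np.argwhere(q["region"])[:,::-1].astype(np.float32)))
E
```

```text
[469.99514666 -54.91459058 167.35061154]
```

View pics/w5.png

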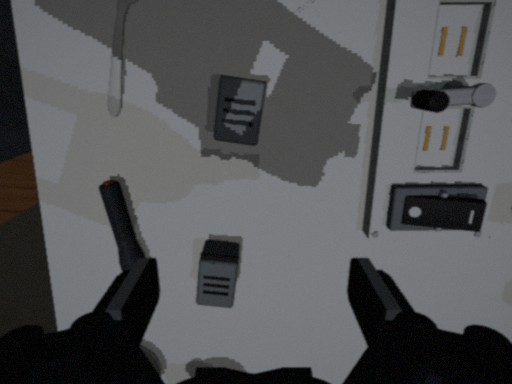

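Wrist view: pack 1's top quad at (221,76),(266,80),(259,144),(216,140); pack 2's top at (199,262)–(233,306); lever 2 is open.

```bash
cat >> h.py <<'E'
def quad(c,P,z=44):
    W=np.array([ray(c,*p,z)[:2] for p in P])
    ctr,(a,b),ang=cv2.minAreaRect(W.astype(np.float32))
    v=(W[0]-W[3]+W[1]-W[2])/2
    print("ctr",W.mean(0),"sz",np.linalg.norm(W[0]-W[1]),np.linalg.norm(W[0]-W[3]),"yaw",-np.arctan2(v[0],v[1]))
E
python3 - <<'E'
from h import *
c=np.load("w5.npz")
quad(c,[(221,76),(266,80),(259,144),(216,140)])
quad(c,[(200,262),(239,263),(233,306),(197,303)])
E
```

```text
ctr [454.59883487   1.22210092] sz 33.88435721179458 48.51396354451545 yaw -0.03291886905505985
ctr [ 442.91331238 -156.99530629] sz 35.30457246911449 44.71389712799957 yaw -0.05056323787385638
```

Call:
jog_arm([
  [[0,0,0,0,0,0.11,85],[56,-16,0,0,0,0,85],[0,0,50,0,0,0,85],[0,0,50,0,0,0,85],[0,0,30,0,0,0,85],[0,0,23,0,0,0,85],[0,0,0,0,0,0,85]],
])

```text
t: 11.58
ee_pos: [455.7, 4.5, 11.9]
tcp_rot: [-0.001, 0.716, 0.698, -0.0]
contact_force: [0.1, -0.4, 1.2]
gripper_width: 84.8
finger_force: 0.0
```

Call:
jog_arm([
  [[0,0,0,0,0,0,20],[0,0,0,0,0,0,20],[0,0,0,0,0,0,20],[0,0,0,0,0,0,20],[0,0,0,0,0,0,20]],
], newtons=60)

```text
t: 12.2
ee_pos: [455.0, 3.2, 14.5]
tcp_rot: [0.0, 0.717, 0.697, 0.0]
contact_force: [-0.6, 1.1, 7.3]
gripper_width: 35.0
finger_force: 60.7
```

Call:
jog_arm([
  [[0,0,-50,0,0,0,20],[0,0,-55,0,0,0,20],[0,0,0,0,0,-0.109,20],[13,44,0,0,0,0,20],[13,44,0,0,0,0,20],[13,44,0,0,0,0,20],[12,43,0,0,0,0,20],[0,0,0,0,0,0,20]],
])

```text
t: 13.2
ee_pos: [628.6, 68.9, 118.8]
tcp_rot: [0.002, 0.677, 0.736, 0.002]
contact_force: [-0.2, -0.7, -2.2]
gripper_width: 35.0
finger_force: 61.0
```

```bash
python3 - <<'E'
from h import *
c=camera("wrist");cv2.imwrite("pics/w6.png",c["image"][:,:,::-1])
np.savez("w6.npz",**{k:c[k] for k in("R","t","fx","fy","cx","cy")});s=get_state();print(s["ee_pos"],s["gripper_width"],s["finger_force"],s["tcp_rot"])
E
```

```text
[625.62385695  68.49713694 118.17750737] 35.23067855976781 61.00887179374695 [3.89957859e-05 6.77578507e-01 7.35450451e-01 2.85444509e-06]
```

View pics/w6.png

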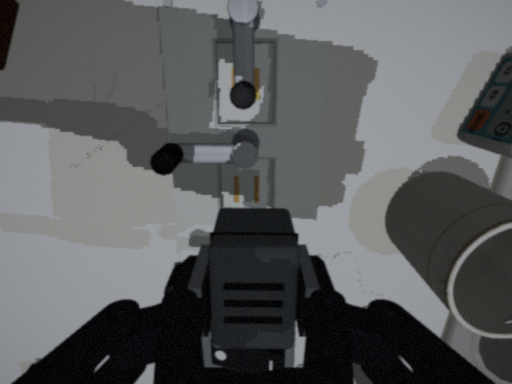

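Wrist view: pack in grip, top face from (216,236)–(296,236) to (212,347)–(297,347); pocket 1 upper edge at row 157 (cols 219–273), pocket 0's outline (216,40)–(276,124).

```bash
python3 - <<'E'
from h import *
c=np.load("w6.npz")
quad(c,[(216,236),(295,236),(297,347),(212,347)],148)
P=[(216,40),(276,40),(276,124),(217,124),(219,157),(273,157)]
L=[(-21,128),(21,128),(21,72),(-21,72),(-21,48),(21,48)]
o,th,r=fit2(L,[ray(c,*p,20)[:2] for p in P]);print(o,th,np.round(r,1).tolist())
R=np.array([[np.cos(th),-np.sin(th)],[np.sin(th),np.cos(th)]]);print(R@[0,20]+o)
print(ray(c,243,8,61),R@[0,140]+o,ray(c,244,155,61),R@[0,60]+o)
E
```

```text
ctr [629.48485139  69.99662817] sz 29.622963846218333 52.5803482425687 yaw 0.07542176259642419
[625.94208305  47.61749962] 0.07679129776974611 [[-1.3, 0.8], [1.2, 0.8], [-0.2, -0.5], [-0.2, -0.4], [-0.9, -0.4], [1.4, -0.4]]
[624.40776609  67.55855956]
[614.32842188 186.11872244  61.        ] [615.2018643  187.20491919] [620.60584248 106.68914387  61.        ] [621.33913216 107.44067943]
```

```bash
python3 - <<'E'
from h import *
c=np.load("w6.npz")
print("rib ctr",ray(c,253.5,303,148))
a=[]
for i in range(8): camera("wrist"); s=get_state(); a.append(s["ee_pos"])
print(np.mean(a,0),np.std(a,0)); m=np.mean(a,0)
print("TCP proj",proj(c,[m[0],m[1],148]))
E
```

```text
rib ctr [629.19627901  66.15548748 148.        ]
[623.85137587  67.84049903 118.1233878 ] [0.49117888 0.17541597 0.23900423]
TCP proj [240.59661106 298.65219565]
```

Call:
jog_arm([
  [[1.5,0,30,0,0,0,20],[0,0,30,0,0,0,20],[0,0,14,0,0,0,20],[0,0,4,0,0,0,20],[0,0,4,0,0,0,20],[0,0,4,0,0,0,20],[0,0,0,0,0,0,20]],
])

```text
t: 14.52
ee_pos: [626.1, 69.5, 34.3]
tcp_rot: [0.001, 0.678, 0.735, 0.001]
contact_force: [-2.2, 0.6, 3.4]
gripper_width: 34.9
finger_force: 61.9
```

Call:
jog_arm([
  [[0,0,3,0,0,0,20],[0,0,3,0,0,0,20],[0,0,0,0,0,0,20]],
])

```text
t: 14.9
ee_pos: [626.3, 69.5, 33.7]
tcp_rot: [0.002, 0.678, 0.735, 0.001]
contact_force: [-11.3, -0.0, 34.2]
gripper_width: 35.3
finger_force: 65.5
```

Call:
jog_arm([
  [[0,0,-6,0,0,0,20],[0,-2,0,0,0,0,20],[0,0,3,0,0,0,20],[0,0,3,0,0,0,20],[0,0,0,0,0,0,20]],
])

```text
t: 15.52
ee_pos: [622.5, 69.4, 25.1]
tcp_rot: [-0.001, 0.678, 0.735, -0.001]
contact_force: [0.1, 0.4, -1.5]
gripper_width: 35.1
finger_force: 61.1
```

Call:
jog_arm([
  [[0,0,2,0,0,0,20],[0,0,2,0,0,0,20],[0,0,0,0,0,0,20]],
])

```text
t: 15.9
ee_pos: [623.2, 69.4, 22.6]
tcp_rot: [0.0, 0.678, 0.735, 0.0]
contact_force: [-0.7, 0.1, 0.3]
gripper_width: 35.2
finger_force: 61.4
```

Call:
jog_arm([
  [[0,0,1,0,0,0,20],[0,0,1,0,0,0,20],[0,0,0,0,0,0,20]],
])

```text
t: 16.27
ee_pos: [623.2, 69.4, 22.5]
tcp_rot: [0.0, 0.678, 0.735, 0.0]
contact_force: [-3.6, -0.6, 12.6]
gripper_width: 34.8
finger_force: 62.9
```

Call:
jog_arm([
  [[0,0,0,0,0,0,60],[0,0,0,0,0,0,60],[0,0,-45,0,0,0,60],[0,0,-45,0,0,0,45],[39,-44,0,0,0,0,45],[0,0,25,0,0,0,45],[0,0,23,0,0,0,45],[0,0,0,0,0,0,45]],
])

```text
t: 17.27
ee_pos: [574.7, 104.9, 60.6]
tcp_rot: [-0.002, 0.678, 0.735, -0.001]
contact_force: [-0.4, 0.3, -0.2]
gripper_width: 45.1
finger_force: 0.0
```

Call:
jog_arm([
  [[0,0,0,0,0,0,0],[0,0,0,0,0,0,0],[0,0,0,0,0,0,0]],
], newtons=20)

```text
t: 17.65
ee_pos: [576.4, 104.6, 63.1]
tcp_rot: [0.0, 0.678, 0.735, 0.0]
contact_force: [-0.3, -1.3, 3.5]
gripper_width: 12.9
finger_force: 20.5
```

Call:
jog_arm([
  [[-8.6,0.8,-1,0,0,0,0],[-8.2,2.5,0,0,0,0,0],[-7.6,4.1,0,0,0,0,0],[-6.7,5.5,0,0,0,0,0],[-5.5,6.7,0,0,0,0,0],[-4.1,7.6,0,0,0,0,0],[-2.5,8.2,0,0,0,0,0],[-0.8,8.6,0,0,0,0,0]],
])

```text
t: 18.65
ee_pos: [621.4, 59.1, 63.0]
tcp_rot: [-0.0, 0.677, 0.736, -0.005]
contact_force: [-4.6, -7.6, 0.5]
gripper_width: 12.9
finger_force: 20.7
```

Call:
jog_arm([
  [[0,2,0,0,0,0,0],[0,1,0,0,0,0,0],[0,0,0,0,0,0,0]],
])

```text
t: 19.02
ee_pos: [624.5, 59.8, 63.0]
tcp_rot: [-0.0, 0.677, 0.736, -0.004]
contact_force: [-5.5, -10.1, 1.6]
gripper_width: 13.3
finger_force: 20.9
```

Call:
jog_arm([
  [[0,2,0,0,0,0,0],[0,1,0,0,0,0,0],[0,0,0,0,0,0,0]],
])

```text
t: 19.4
ee_pos: [624.6, 59.8, 62.9]
tcp_rot: [-0.002, 0.677, 0.736, -0.007]
contact_force: [-11.0, -11.1, 5.4]
gripper_width: 13.2
finger_force: 21.6
```

Call:
jog_arm([
  [[0,0,0,0,0,0,45],[0,0,0,0,0,0,45],[0,0,-50,0,0,0,45],[0,0,-55,0,0,0,85],[-52,-38,0,0,0,0,85],[-52,-38,0,0,0,0,85],[-52,-38,0,0,0,0,85],[-52,-38,0,0,0,0,85]],
])

```text
t: 20.4
ee_pos: [499.0, -150.2, 168.9]
tcp_rot: [0.002, 0.678, 0.735, 0.0]
contact_force: [0.7, -0.7, -0.8]
gripper_width: 84.7
finger_force: 0.0
```

Call:
jog_arm([
  [[-52,-38,0,0,0,0,85],[0,0,0,0,0,0,85],[0,0,0,0,0,0,85]],
])

```text
t: 20.78
ee_pos: [466.8, -201.9, 168.6]
tcp_rot: [0.001, 0.678, 0.735, 0.0]
contact_force: [-0.0, 0.8, 0.1]
gripper_width: 84.7
finger_force: 0.0
```

```bash
python3 - <<'E'
from h import *
c=camera("wrist");cv2.imwrite("pics/w7.png",c["image"][:,:,::-1])
np.savez("w7.npz",**{k:c[k] for k in("R","t","fx","fy","cx","cy")});s=get_state();print(s["ee_pos"],s["gripper_width"],s["tcp_rot"])
E
```

```text
[ 466.99379643 -201.02404096  168.50813534] 84.90886255428798 [4.58898655e-04 6.77635891e-01 7.35397403e-01 2.20376684e-04]
```

View pics/w7.png

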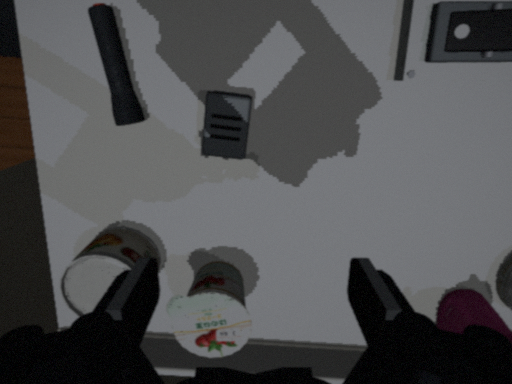

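Wrist view: pack 2's top quad at (206,92),(252,95),(246,158),(202,154), undisturbed; cups near the right side at (210,310) and (105,275).

```bash
python3 - <<'E'
from h import *
c=np.load("w7.npz")
quad(c,[(206,92),(252,95),(246,158),(202,154)])
print(ray(c,218,262,0),ray(c,210,300,80))
E
```

```text
ctr [ 442.68579209 -157.03835389] sz 35.24271947944024 48.61505978825303 yaw -0.02741669020314746
[ 438.37840762 -307.20781869    0.        ] [ 439.06016891 -294.68583407   80.        ]
```

Call:
jog_arm([
  [[0,0,0,0,0,0.108,85],[43,-25,0,0,0,0,85],[0,0,50,0,0,0,85],[0,0,50,0,0,0,85],[0,0,34,0,0,0,85],[0,0,20,0,0,0,85],[0,0,0,0,0,0,85]],
])

```text
t: 21.7
ee_pos: [442.5, -155.9, 13.0]
tcp_rot: [-0.001, 0.715, 0.699, -0.0]
contact_force: [0.8, 0.1, -0.1]
gripper_width: 85.3
finger_force: 0.0
```

Call:
jog_arm([
  [[0,0,0,0,0,0,20],[0,0,0,0,0,0,20],[0,0,0,0,0,0,20],[0,0,0,0,0,0,20],[0,0,0,0,0,0,20]],
], newtons=60)

```text
t: 22.32
ee_pos: [442.7, -158.0, 15.4]
tcp_rot: [0.001, 0.717, 0.697, 0.0]
contact_force: [0.6, 1.1, 5.9]
gripper_width: 35.5
finger_force: 61.2
```

Call:
jog_arm([
  [[0,0,-50,0,0,0,20],[0,0,-55,0,0,0,20],[0,0,0,0,0,-0.108,20],[26,39.5,0,0,0,0,20],[26,39.5,0,0,0,0,20],[26,39.5,0,0,0,0,20],[26,39.5,0,0,0,0,20],[26,39.5,0,0,0,0,20]],
])

```text
t: 23.32
ee_pos: [629.1, -11.2, 119.2]
tcp_rot: [-0.0, 0.678, 0.735, -0.0]
contact_force: [-0.3, -0.4, -2.1]
gripper_width: 34.9
finger_force: 61.2
```

Call:
jog_arm([
  [[0,0,0,0,0,0,20],[0,0,0,0,0,0,20]],
])

```text
t: 23.58
ee_pos: [627.2, -12.2, 118.8]
tcp_rot: [-0.001, 0.678, 0.735, -0.001]
contact_force: [-0.8, -0.4, -2.0]
gripper_width: 35.2
finger_force: 61.2
```

```bash
python3 - <<'E'
from h import *
a=[]
for i in range(8): c=camera("wrist"); s=get_state(); a.append(s["ee_pos"])
cv2.imwrite("pics/w8.png",c["image"][:,:,::-1])
np.savez("w8.npz",**{k:c[k] for k in("R","t","fx","fy","cx","cy")})
print(np.mean(a,0),np.std(a,0),s["gripper_width"],s["tcp_rot"])
E
```

```text
[627.67097637 -12.9350762  119.22671665] [0.50246003 0.1669124  0.21437995] 34.967760484919 [-4.49823032e-05  6.78227607e-01  7.34851897e-01 -2.80030341e-05]
```

View pics/w8.png

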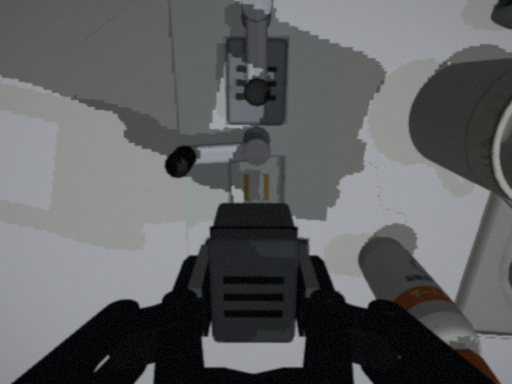

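Wrist view: pack 2 in grip (ribs centred at (253,297)), pocket 2's edge at row 157, lever 2 open at (180,160); lever 1 lies shut across the seated pack 1.

Call:
jog_arm([
  [[0,1,35,0,0,0,20],[0,0,35,0,0,0,20],[0,0,10,0,0,0,20],[0,0,4,0,0,0,20],[0,0,3,0,0,0,20],[0,0,3,0,0,0,20],[0,0,0,0,0,0,20]],
])

```text
t: 24.85
ee_pos: [629.9, -12.2, 29.8]
tcp_rot: [0.0, 0.678, 0.735, 0.0]
contact_force: [-0.1, -0.0, -2.4]
gripper_width: 34.8
finger_force: 61.2
```

Call:
jog_arm([
  [[0,0,3,0,0,0,20],[0,0,2,0,0,0,20],[0,0,2,0,0,0,20],[0,0,1,0,0,0,20],[0,0,0,0,0,0,20]],
])

```text
t: 25.48
ee_pos: [629.6, -12.1, 23.5]
tcp_rot: [0.0, 0.678, 0.735, -0.0]
contact_force: [-3.2, 0.7, 10.0]
gripper_width: 34.7
finger_force: 63.0
```

Call:
jog_arm([
  [[0,0,0,0,0,0,60],[0,0,0,0,0,0,60],[0,0,-45,0,0,0,60],[0,0,-45,0,0,0,45],[40,-44,0,0,0,0,45],[0,0,25,0,0,0,45],[0,0,21,0,0,0,45],[0,0,0,0,0,0,45]],
])

```text
t: 26.48
ee_pos: [581.3, 24.4, 63.8]
tcp_rot: [-0.002, 0.678, 0.735, -0.001]
contact_force: [-0.0, -0.7, 0.7]
gripper_width: 44.9
finger_force: 0.0
```

Call:
jog_arm([
  [[0,0,0,0,0,0,0],[0,0,0,0,0,0,0],[0,0,0,0,0,0,0]],
], newtons=20)

```text
t: 26.85
ee_pos: [583.3, 23.9, 66.1]
tcp_rot: [0.001, 0.678, 0.735, 0.0]
contact_force: [-0.3, -0.8, 1.3]
gripper_width: 12.7
finger_force: 20.1
```

Call:
jog_arm([
  [[-8.6,0.8,0,0,0,0,0],[-8.2,2.5,0,0,0,0,0],[-7.6,4.1,0,0,0,0,0],[-6.7,5.5,0,0,0,0,0],[-5.5,6.7,0,0,0,0,0],[-4.1,7.6,0,0,0,0,0],[-2.5,8.2,0,0,0,0,0],[-0.8,8.6,0,0,0,0,0]],
])

```text
t: 27.85
ee_pos: [628.1, -20.3, 65.7]
tcp_rot: [-0.0, 0.677, 0.736, -0.003]
contact_force: [-3.9, -2.4, 5.1]
gripper_width: 13.2
finger_force: 20.8
```

Call:
jog_arm([
  [[0,2,0,0,0,0,0],[0,2,0,0,0,0,0],[0,1,0,0,0,0,0],[0,0,0,0,0,0,0]],
])

```text
t: 28.35
ee_pos: [631.3, -19.9, 65.6]
tcp_rot: [-0.001, 0.677, 0.736, -0.005]
contact_force: [-8.6, -8.4, 9.0]
gripper_width: 13.0
finger_force: 21.4
```

Call:
jog_arm([
  [[0,0,0,0,0,0,45],[0,0,0,0,0,0,45],[0,0,-45,0,0,0,45],[0,0,-55,0,0,0,0],[-52,24,0,0,0,0,0],[0,0,0,0,0,0,0],[0,0,0,0,0,0,0]],
])

```text
t: 29.22
ee_pos: [662.4, -65.6, 164.4]
tcp_rot: [-0.001, 0.678, 0.735, -0.0]
contact_force: [-0.3, -0.3, -0.5]
gripper_width: 0.2
finger_force: 0.0
```

```bash
python3 - <<'E'
from h import *
c=camera("wrist")
t=camera("scene")["image"][170:270,180:360,::-1]
a=c["image"][:,:,::-1]
cv2.imwrite("pics/w9.png",np.hstack([cv2.resize(a,(400,300)),cv2.resize(t,(400,300),interpolation=cv2.INTER_CUBIC)]))
print(get_state()["ee_pos"])
E
```

```text
[662.00887937 -64.66186316 164.26846656]
```

View pics/w9.png

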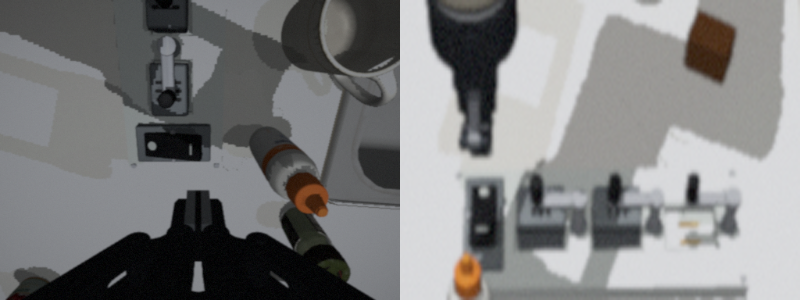

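Both packs seated with levers shut, all three levers at their stops across the pockets (right panel); the bottle stands close behind the rocker, so check clearance.

```bash
python3 - <<'E'
from h import *
c=np.load("w2.npz")
for p in [(425,225),(440,203)]:
  print([np.round(ray(c,*p,z)) for z in (0,20)])
c=np.load("w8.npz"); print(ray(c,360,260,0),ray(c,385,237,0))
a=[]
for i in range(6): camera("wrist"); a.append(get_state()["ee_pos"])
print(np.mean(a,0))
E
```

```text
[array([729., -74.,   0.]), array([717., -66.,  20.])]
[array([735., -56.,   0.]), array([723., -50.,  20.])]
[729.01395892 -76.29258645   0.        ] [746.49170441 -52.09977809   0.        ]
[662.54618465 -64.74970559 164.81922197]
```

Call:
jog_arm([
  [[-5,-4,40,0,0,0,0],[0,0,40,0,0,0,0],[0,0,25,0,0,0,0],[0,0,6,0,0,0,0],[0,0,6,0,0,0,0],[0,0,6,0,0,0,0],[0,0,5,0,0,0,0],[0,0,0,0,0,0,0]],
])

```text
t: 30.62
ee_pos: [659.6, -71.1, 37.3]
tcp_rot: [0.0, 0.678, 0.735, -0.0]
contact_force: [0.7, 0.9, 0.9]
gripper_width: 0.1
finger_force: 0.3
```

Call:
jog_arm([
  [[0,0,-30,0,0,0,0],[0,0,-50,0,0,0,0],[0,0,-50,0,0,0,0],[0,-60,-40,0,0,0,0],[0,-60,0,0,0,0,0],[0,0,0,0,0,0,0],[0,0,0,0,0,0,0]],
])

```text
t: 31.5
ee_pos: [548.2, -80.4, 202.4]
tcp_rot: [0.001, 0.678, 0.735, 0.0]
contact_force: [1.3, 0.2, 0.5]
gripper_width: 0.2
finger_force: 0.0
```

```bash
python3 - <<'E'
from h import *
a=camera("wrist")["image"][:,:,::-1]
t=camera("scene")["image"][170:270,180:360,::-1]
cv2.imwrite("pics/w10.png",np.hstack([cv2.resize(a[100:300,200:467],(400,300),interpolation=cv2.INTER_CUBIC),cv2.resize(t,(400,300),interpolation=cv2.INTER_CUBIC)]))
E
```

```text
(no output)
```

View pics/w10.png

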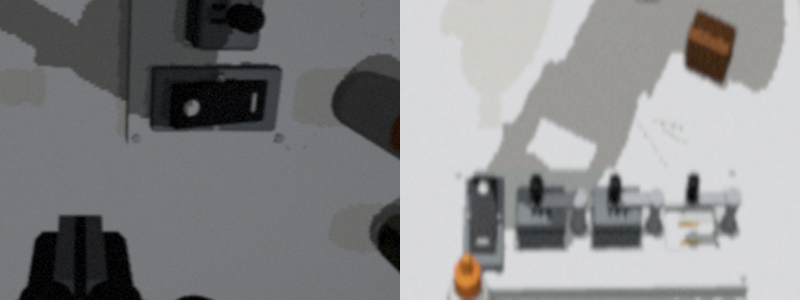

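The paddle's near end (left) is raised and it's lit as it was at the start: on. Both packs are locked in and all three levers shut.

```bash
python3 -c "
from station import *
print(sign_off())"
```

```text
the job is handed in; nothing more can be done
None
```

I switched the dock off, seated both grey packs in pockets 1 and 2, shut all three levers to their stops, and switched the dock back on. The final pictures show this, and the job is handed in with no score returned.

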